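# Check off the shells by size

## Task

Check off the three cone-shaped shells, from the smallest to the largest: with a fingertip press down the black key on the robot's side of the smallest shell's tray, then the middle shell's, then the largest's, each lightly and well down so that it stays down. Leave the starfish's key up, and do not pick up or disturb the specimens or anything else on the table.

Things in the scene. Friction and masses are not known exactly. Their poses are not given: they have to be found in the camera images.
- unit_small: fixed unit of the small shell; all four units look alike: white open tray 90 x 90 mm, walls 18 mm high, with the specimen in it; on its robot-facing side a grey block 54 x 66 mm, 24 mm high, with a black key. Origin at table height; x runs from key (-45 mm) to tray centre (+30 mm), z up. Units stand in a rough row along y, 210 mm apart, turned up to 0.25 rad, in any order
- key_small_top (a point): centre of the top face of the small shell's check key: black, 34 mm (unit x) by 44 mm (unit y), 44 mm above the table when up; about 34 mm after the key has been pressed fully and released; the point moves with the key
- key_small (a joint): travel of the small shell's check key straight down: 0 up, 0.010 m fully down; counts as pressed beyond 0.007. About 3 N moves it and it stays at the depth where it is left. Once it is fully down, its cap gives up to 8 mm more on a spring (6 N rising to 11 N) that comes back on release; then a hard stop. Lightly: under 25 N. Starts between 0 and 0.001
- unit_medium: fixed unit of the medium shell; all four units look alike: white open tray 90 x 90 mm, walls 18 mm high, with the specimen in it; on its robot-facing side a grey block 54 x 66 mm, 24 mm high, with a black key. Origin at table height; x runs from key (-45 mm) to tray centre (+30 mm), z up. Units stand in a rough row along y, 210 mm apart, turned up to 0.25 rad, in any order
- key_medium_top (a point): centre of the top face of the medium shell's check key: black, 34 mm (unit x) by 44 mm (unit y), 44 mm above the table when up; about 34 mm after the key has been pressed fully and released; the point moves with the key
- key_medium (a joint): travel of the medium shell's check key straight down: 0 up, 0.010 m fully down; counts as pressed beyond 0.007. About 3 N moves it and it stays at the depth where it is left. Once it is fully down, its cap gives up to 8 mm more on a spring (6 N rising to 11 N) that comes back on release; then a hard stop. Lightly: under 25 N. Starts between 0 and 0.001
- unit_large: fixed unit of the large shell; all four units look alike: white open tray 90 x 90 mm, walls 18 mm high, with the specimen in it; on its robot-facing side a grey block 54 x 66 mm, 24 mm high, with a black key. Origin at table height; x runs from key (-45 mm) to tray centre (+30 mm), z up. Units stand in a rough row along y, 210 mm apart, turned up to 0.25 rad, in any order
- key_large_top (a point): centre of the top face of the large shell's check key: black, 34 mm (unit x) by 44 mm (unit y), 44 mm above the table when up; about 34 mm after the key has been pressed fully and released; the point moves with the key
- key_large (a joint): travel of the large shell's check key straight down: 0 up, 0.010 m fully down; counts as pressed beyond 0.007. About 3 N moves it and it stays at the depth where it is left. Once it is fully down, its cap gives up to 8 mm more on a spring (6 N rising to 11 N) that comes back on release; then a hard stop. Lightly: under 25 N. Starts between 0 and 0.001
- unit_star: fixed unit of the starfish; all four units look alike: white open tray 90 x 90 mm, walls 18 mm high, with the specimen in it; on its robot-facing side a grey block 54 x 66 mm, 24 mm high, with a black key. Origin at table height; x runs from key (-45 mm) to tray centre (+30 mm), z up. Units stand in a rough row along y, 210 mm apart, turned up to 0.25 rad, in any order
- key_star_top (a point): centre of the top face of the starfish's check key: black, 34 mm (unit x) by 44 mm (unit y), 44 mm above the table when up; about 34 mm after the key has been pressed fully and released; the point moves with the key
- key_star (a joint): travel of the starfish's check key straight down: 0 up, 0.010 m fully down; counts as pressed beyond 0.007. About 3 N moves it and it stays at the depth where it is left. Once it is fully down, its cap gives up to 8 mm more on a spring (6 N rising to 11 N) that comes back on release; then a hard stop. Lightly: under 25 N. Starts between 0 and 0.001
- shell_small: smallest cone-shaped top shell, 30 mm across and 27 mm high, pale, loose, lying near the middle of its unit's tray, on a floor 4 mm above the table; origin at the centre of its underside
- shell_medium: middle-sized cone-shaped top shell, 46 mm across and 40 mm high, pale, loose, lying near the middle of its unit's tray, on a floor 4 mm above the table; origin at the centre of its underside
- shell_large: largest cone-shaped top shell, 64 mm across and 55 mm high, pale, loose, lying near the middle of its unit's tray, on a floor 4 mm above the table; origin at the centre of its underside
- starfish: flat five-armed starfish, 72 mm across and 14 mm thick, pale, loose, lying near the middle of its unit's tray, on a floor 4 mm above the table; origin at the centre of its underside
- jar_tall: loose amber glass jar, 64 mm across, 110 mm high, beyond the units; origin under its centre. Bystander
- jar_low: loose clear glass jar with a metal lid, 76 mm across, 75 mm high, beyond the units; origin under its centre. Bystander
- brush: loose cleaning brush lying on the table to the robot's left of the units; origin under its middle. Bystander

How it is judged:
By the outcome, as a careful person would: the job done as asked, in the order asked, and still so for the second after the job is handed in, with the robot touching nothing.
It also fails if it takes over 45 s, if anything falls off the work surface, if the arm or the gripper's body presses on something with over 40 N, if the wrist force passes 120 N, or if a joint passes its speed limit or range.

## Robot

A 6-joint arm with a two-finger parallel gripper is mounted at the origin on the work surface. World frame = base frame: x ahead of the robot, y to its left, z up, the work surface at z = 0. Lengths are in m, angles in degrees, forces in N, time in s.
With the tool pointing down it reaches from about 0.25 to 0.725 m from the base axis. Payload 9.7 kg.
Tool frame: the origin (TCP) lies midway between the tips of the shut fingers; the grasp point (between the pads) lies 19 mm behind it (bot.hold_point_z is the distance from the TCP to the grasp point, in m); z points along the fingers, y is the line along which they close (so a half turn about z gives the same grasp; the last joint's range is limited). The gripper opens to 85 mm and grips with 20 to 120 N. Pads are 22 mm wide; open, the fingers measure 114 mm over their backs; the gripper's body (76 mm by 85 mm) begins 54 mm behind the grasp point. The pads swing forward as they close: fully open they stand 13 mm farther back than shut.
Start: joints at [64.572, 4.979, 10.078, 95.1, 0, 90], TCP at [0.236, 0.497, 0.231] pointing down, gripper open.
Joint ranges: [-179.16, 179.16], [-48.56, 103.87], [-65.8, 70.77], [-126.05, 130.52], [-82.76, 87.17], [-180, 180]. Speed limits (degrees/s): [127.2, 127.2, 147.25, 180, 180, 180].

## Interface

Orientations are given as [roll, pitch, yaw] about the fixed x, y, z axes, in that order (R = Rz(yaw) Ry(pitch) Rx(roll)).
In Python, from workcell import bot gives the robot as it stands.
- The arm moves only by the tool play_rows, never from a script. Its argument "steps" is a list that holds one entry, the list of rows, each a list of 4 numbers: the shift along the tool's x, y, z in m, then the turn about the tool's z in rad. In form: [[[tx, ty, tz, yaw], ...]]. A call has exactly 5 rows; each row shifts and turns the commanded pose from where the row before left it, along the tool's axes as they then stand; what a row does not reach is not made up. A row lasts 1/12 s, in which the tool goes at most 41.7 mm and 7.16 degrees, less where a joint would pass 70% of its speed; a pose out of reach is approached as far as the arm can. A call is refused whole if a number of a shift passes 0.0417 or a number of a turn 0.125, either way. A call with a gripper value outside its range is refused whole. "gripper" is the finger opening in m, from 0 to 0.0854, set as the call begins (left out, the last holds). The fingers move at their own pace and stop on an object; "squeeze" is the grip in N (left out, the last holds). Time passes only in rows, so rows that do not move let the fingers close, or fill a call up. It gives the time, the measured TCP pose, the force, the opening and the grip force at its end, in the units of the state.
- bot.get_obs(): the state, without advancing time (a new reading comes with each control period).
- bot.camera(name): name is "scene" or "top" or "wrist"; returns a dict with "img" (384x512x3 uint8, blue, green, red), "vfov" (degrees; the focal length in pixels is half the picture's height over the tangent of half this angle, whatever the lens; pixels are square), "cx", "cy" (the principal point, pixels), "xyz" and "attitude" of the camera in the world. Camera axes: x right, y down, z forward; pixel columns grow to the right and rows downward; lengths in m; the calibration is good to about 2 mm. A picture is of the moment at which its call begins. There is no depth.
- bot.job_done(): hands the job in; it is judged then, once.
The state is a dict: "time": time; "q": joint angles; "qd": joint speeds; "joint_efforts": joint torques, N m; "ee_pos": TCP position; "tcp_rot": TCP orientation; "wrist_force": force on the tool from outside, world axes, zero at the start; "torque": the same for the moment, N m; "opening": finger opening in m; "grasp_force": force on a finger pad.
Only numpy, scipy, OpenCV 4.12 (cv2) and the standard library are available. Lean on these libraries where they do the work, as an engineer would, in place of code of your own. Each camera call takes 0.05 s, during which the arm holds its last target. There are 200 camera calls.

## Working session

There is one attempt and no reset: what is moved stays moved. The work goes in short steps, Python scripts to look and compute and a tool call to move; the robot and the scene stay as the last step left them, time stands still between calls to the robot, and variables do not carry over. Pictures are saved under pics/ and viewed, at most 10 in all, crops included, and the job is handed in when it is done.

Besides the shell and the picture viewer there is one more tool, called after "Request:" in YAML: its name, and indented under it one key for each argument. play_rows: Moves the arm, as the interface text tells. Its arguments: {"type":"object","properties":{"steps":{"type":"array","items":{"type":"array","items":{"type":"array","items":{"type":"number"}}}},"gripper":{"type":"number"},"squeeze":{"type":"number"}},"required":["steps"]}

```bash
mkdir -p pics; python3 - <<'E'
from workcell import bot
import cv2
for n in("top","scene"):
    c=bot.camera(n); cv2.imwrite(f"pics/{n}.png",c["img"]); print({k:v for k,v in c.items() if k!="img"})
o=bot.get_obs();print(o)
E
```

```text
{'vfov': 53.328023258435294, 'cx': 252.21972775124019, 'cy': 192.89753247789253, 'xyz': array([0.36034861, 0.10312927, 1.08200419]), 'attitude': array([-1.67984369e+02, -3.00414462e-02, -9.86158287e+01])}
{'vfov': 53.738062936438, 'cx': 249.81457991602758, 'cy': 188.7005181567614, 'xyz': array([1.01921644, 0.83496981, 0.70896421]), 'attitude': array([-126.52306873,    0.61901193,  150.99227674])}
{'time': 0.1, 'q': array([6.45723571e+01, 5.00824456e+00, 1.00365182e+01, 9.51027831e+01,
       3.66188362e-04, 9.00013878e+01]), 'qd': array([-0.00018332, -0.12892424,  0.08617154, -0.06186749,  0.05563511,
       -0.08679744]), 'joint_efforts': array([ 1.98976930e-03, -5.21560836e+01,  4.65653515e+01,  1.58777606e-02,
        1.41753562e-04,  9.57134404e-06]), 'ee_pos': array([0.23604734, 0.49650044, 0.23062898]), 'tcp_rot': array([-1.79925490e+02, -3.64383372e-04,  1.54570969e+02]), 'wrist_force': array([0.51932224, 0.6114177 , 0.01015483]), 'torque': array([-0.00209605,  0.01385308,  0.04663745]), 'grasp_force': 0.0, 'opening': 0.085121758784278}
```

View pics/top.png

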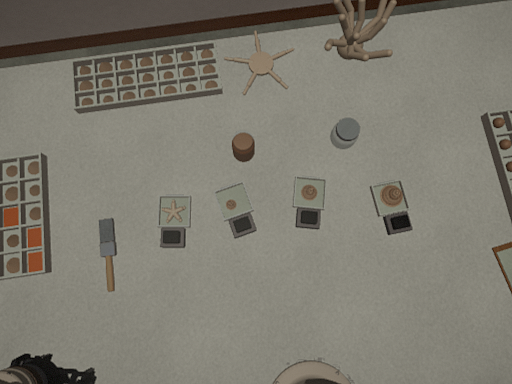

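View pics/scene.png

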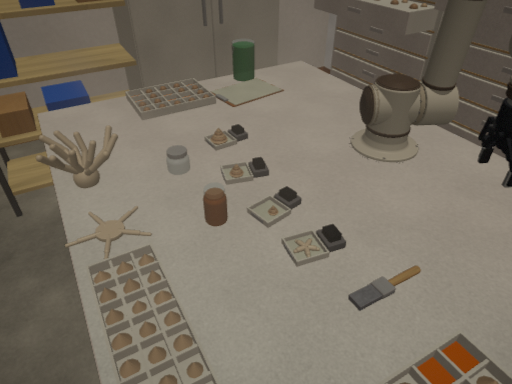

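The scene has, from left (+y) to right: star (172,237), small (242,224), medium (309,217), large (398,222). I'll enlarge the keys.

```bash
cat > h.py <<'E'
import numpy as np
from scipy.spatial.transform import Rotation as R
def px2w(c,u,v,z):
    f=192/np.tan(np.radians(c["vfov"])/2)
    d=R.from_euler('xyz',c["attitude"],degrees=True).as_matrix()@[(u-c["cx"])/f,(v-c["cy"])/f,1]
    p=np.array(c["xyz"]); return p+d*(z-p[2])/d[2]
E
python3 - <<'E'
from workcell import bot
import cv2,numpy as np
from h import px2w
c=bot.camera("top"); im=c["img"]
cr=im[165:255,150:420]
g=cr.max(2).astype(int)
for (a,b) in ((172,237),(242,224),(309,217),(398,222)):
    print(px2w(c,a,b,.044).round(4), im[b-1:b+2,a-1:a+2].mean((0,1)).round())
cr=cv2.convertScaleAbs(cr,alpha=1.6,beta=20)
out=np.vstack([cv2.resize(cr[:,:135],None,fx=5.9,fy=3.3*1,interpolation=2)[:0]]+[cv2.resize(cr[25:85,a:b],(780,290),interpolation=cv2.INTER_CUBIC) for a,b in ((0,0+135),(135,270))]) if 0 else None
A=[cv2.resize(im[b-22:b+22,a-29:a+29],(390,296),interpolation=cv2.INTER_CUBIC) for a,b in ((172,237),(242,224),(309,217),(398,222))]
o=np.vstack([np.hstack(A[:2]),np.hstack(A[2:])]);cv2.imwrite("pics/k.png",cv2.convertScaleAbs(o,alpha=1.8,beta=10))
E
```

```text
[0.4905 0.3026 0.044 ] [44. 48. 50.]
[0.4971 0.1101 0.044 ] [45. 49. 51.]
[ 0.4887 -0.0742  0.044 ] [39. 44. 44.]
[ 0.4387 -0.3121  0.044 ] [21. 22. 24.]
```

View pics/k.png

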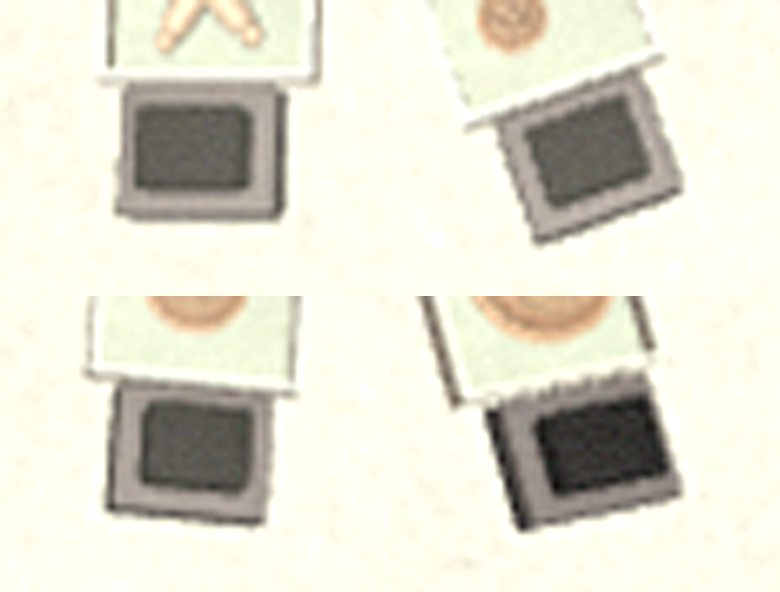

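The enlarged key centres are at about (171.7,237), (242.4,224.6), (309.3,217.5) and (401,222.1) in the top view. I'll start moving: shut the fingers and turn to yaw 90.

Request:
play_rows:
  steps:
    - [[-0.03,0,0,0.125],[-0.03,0,0,0.125],[-0.03,0,0,0.125],[-0.03,0,0,0.125],[-0.03,0,0,0.125]]
  gripper: 0

```text
time: 0.57
ee_pos: [0.3507, 0.4014, 0.2307]
tcp_rot: [-180.0, 0.0, 118.4]
wrist_force: [-0.0, -0.5, 1.2]
opening: 0.0254
grasp_force: 0.0
```

Request:
play_rows:
  steps:
    - [[-0.03,0,0,0.125],[-0.03,0,0,0.125],[-0.03,0,0,0.125],[-0.03,0,0,0.125],[0,0,0,0]]

```text
time: 0.98
ee_pos: [0.3869, 0.2855, 0.2316]
tcp_rot: [180.0, 0.1, 89.5]
wrist_force: [-1.6, 0.5, 0.8]
opening: 0.0001
grasp_force: 0.0
```

```bash
python3 - <<'E'
from workcell import bot
import cv2
from h import px2w
c=bot.camera("top")
for a,b in ((171.7,237),(242.4,224.6),(309.3,217.5),(401,222.1)): print(px2w(c,a,b,.044).round(4))
o=bot.get_obs();print(o["ee_pos"],o["tcp_rot"],o["q"],o["opening"])
E
```

```text
[0.4906 0.3034 0.044 ]
[0.4953 0.1092 0.044 ]
[ 0.4872 -0.0747  0.044 ]
[ 0.4372 -0.3201  0.044 ]
[0.38682491 0.28736295 0.23158412] [ 1.79977084e+02 -3.64696530e-03  8.98733801e+01] [ 3.66141512e+01 -4.34419804e+00  7.46384305e-01  9.50700369e+01
 -1.07858581e-02  1.26740770e+02] -2.3379449245848585e-05
```

Request:
play_rows:
  steps:
    - [[-0.0356,0.0216,0,0],[-0.0356,0.0216,0,0],[-0.0356,0.0216,0,0],[-0.0356,0.0216,0,0],[-0.0356,0.0216,0,0]]

```text
time: 1.45
ee_pos: [0.4956, 0.1106, 0.2312]
tcp_rot: [180.0, -0.0, 90.3]
wrist_force: [0.1, 0.7, 0.9]
opening: 0.0003
grasp_force: 0.0
```

Request:
play_rows:
  steps:
    - [[0,0,0.04,0],[0,0,0.04,0],[0,0,0.04,0],[0,0,0.04,0],[0,0,0,0]]

```text
time: 1.87
ee_pos: [0.4904, 0.1111, 0.0631]
tcp_rot: [-179.3, 0.1, 90.2]
wrist_force: [-1.9, -0.3, -1.4]
opening: -0.0002
grasp_force: 0.0
```

```bash
python3 - <<'E'
from workcell import bot
import cv2
o=bot.get_obs();print(o["ee_pos"],o["tcp_rot"],o["wrist_force"])
c=bot.camera("top");cv2.imwrite("pics/a.png",cv2.resize(c["img"][150:270,170:330],(800,600),interpolation=2))
E
```

```text
[0.49037156 0.11107458 0.06307608] [-1.79318868e+02  1.40964496e-01  9.02215451e+01] [-1.85997422 -0.28940395 -1.37544046]
```

View pics/a.png

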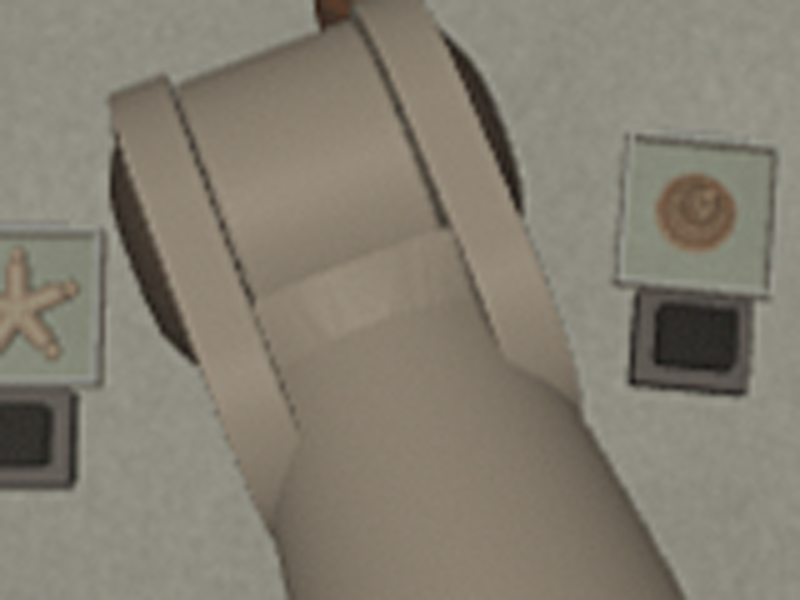

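The arm hides the key from the top camera, but the pose is within millimetres of target. I'll let it settle and then go down slowly.

Request:
play_rows:
  steps:
    - [[0,0,0,0],[0,0,0,0],[0,0,0,0],[0,0,0.005,0],[0,0,0.005,0]]

```text
time: 2.33
ee_pos: [0.4958, 0.1118, 0.0626]
tcp_rot: [179.8, -0.0, 90.1]
wrist_force: [-0.1, 0.1, -0.3]
opening: 0.0
grasp_force: 0.0
```

Request:
play_rows:
  steps:
    - [[0,0,0.003,0],[0,0,0.003,0],[0,0,0.003,0],[0,0,0.003,0],[0,0,0,0]]

```text
time: 2.75
ee_pos: [0.4945, 0.1114, 0.0485]
tcp_rot: [-179.9, 0.0, 90.1]
wrist_force: [0.5, 0.6, -0.4]
opening: 0.0002
grasp_force: 0.0
```

Request:
play_rows:
  steps:
    - [[0,0,0.002,0],[0,0,0.002,0],[0,0,0.002,0],[0,0,0.002,0],[0,0,0,0]]

```text
time: 3.17
ee_pos: [0.4949, 0.1115, 0.0411]
tcp_rot: [180.0, -0.0, 90.1]
wrist_force: [-0.5, 0.6, -0.1]
opening: 0.0003
grasp_force: 0.0
```

Request:
play_rows:
  steps:
    - [[0,0,0.002,0],[0,0,0,0],[0,0,0.001,0],[0,0,0,0],[0,0,0,0]]

```text
time: 3.58
ee_pos: [0.4949, 0.1115, 0.0383]
tcp_rot: [180.0, -0.0, 90.1]
wrist_force: [-0.1, 0.1, 1.0]
opening: 0.0003
grasp_force: 0.5
```

```bash
python3 - <<'E'
from workcell import bot
import cv2,numpy as np
print(bot.get_obs()["wrist_force"])
w=bot.camera("wrist")["img"];s=bot.camera("scene")["img"][150:240,220:340]
cv2.imwrite("pics/b.png",np.vstack([cv2.resize(w,(400,300)),cv2.resize(s,(400,300),interpolation=2)]))
E
```

```text
[-0.14625233  0.14438754  1.03390393]
```

View pics/b.png

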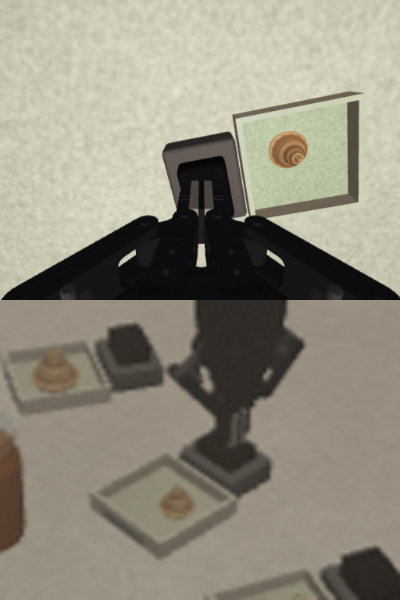

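The wrist view shows the fingertips over the middle of the small shell's key. I'll keep going down, watching the force.

Request:
play_rows:
  steps:
    - [[0,0,0.001,0],[0,0,0.001,0],[0,0,0.001,0],[0,0,0.001,0],[0,0,0,0]]

```text
time: 4.1
ee_pos: [0.4948, 0.1115, 0.0341]
tcp_rot: [180.0, -0.0, 90.1]
wrist_force: [0.5, -0.2, 0.0]
opening: -0.0001
grasp_force: 0.3
```

Request:
play_rows:
  steps:
    - [[0,0,0.001,0],[0,0,0.001,0],[0,0,0.001,0],[0,0,0,0],[0,0,0,0]]

```text
time: 4.52
ee_pos: [0.4949, 0.1115, 0.0317]
tcp_rot: [180.0, -0.0, 90.1]
wrist_force: [-2.7, 0.3, 7.3]
opening: -0.0001
grasp_force: 3.5
```

Request:
play_rows:
  steps:
    - [[0,0,0.001,0],[0,0,0,0],[0,0,-0.01,0],[0,0,-0.025,0],[0,0,-0.025,0]]

```text
time: 4.93
ee_pos: [0.4937, 0.1113, 0.0903]
tcp_rot: [-179.8, 0.0, 90.1]
wrist_force: [0.9, 0.1, 0.4]
opening: -0.0001
grasp_force: 0.0
```

Request:
play_rows:
  steps:
    - [[-0.0372,-0.0015,0,0],[-0.0372,-0.0015,0,0],[-0.0372,-0.0015,0,0],[-0.0372,-0.0015,0,0],[-0.0372,-0.0015,0,0]]

```text
time: 5.35
ee_pos: [0.4871, -0.076, 0.0907]
tcp_rot: [-180.0, -0.0, 90.1]
wrist_force: [0.1, 0.6, -0.7]
opening: -0.0002
grasp_force: 0.0
```

Request:
play_rows:
  steps:
    - [[0,0,0,0],[0,0,0,0],[0,0,0.015,0],[0,0,0.015,0],[0,0,0,0]]

```text
time: 5.77
ee_pos: [0.4862, -0.0733, 0.0578]
tcp_rot: [-179.8, -0.1, 90.2]
wrist_force: [-1.2, 0.1, 0.3]
opening: 0.0004
grasp_force: 0.0
```

```bash
python3 - <<'E'
from workcell import bot
import cv2,numpy as np
o=bot.get_obs();print(o["ee_pos"],o["tcp_rot"],o["wrist_force"])
w=bot.camera("wrist")["img"];s=bot.camera("scene")["img"][120:240,190:350]
cv2.imwrite("pics/c.png",np.vstack([cv2.resize(w,(400,300)),cv2.resize(s,(400,300),interpolation=2)]))
E
```

```text
[ 0.48621491 -0.07329707  0.05778426] [-1.79767999e+02 -5.02413282e-02  9.01735325e+01] [-1.2221989   0.13916318  0.27892131]
```

View pics/c.png

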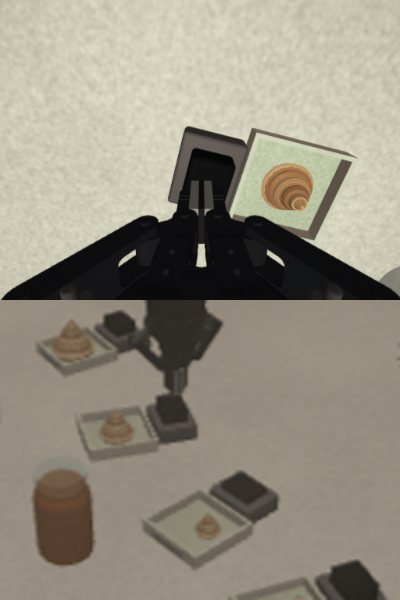

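The small key is visibly down in the scene view, and the fingertip is over the medium key.

Request:
play_rows:
  steps:
    - [[0,0,0.004,0],[0,0,0.004,0],[0,0,0.004,0],[0,0,0.003,0],[0,0,0.002,0]]

```text
time: 6.28
ee_pos: [0.4876, -0.0744, 0.043]
tcp_rot: [-180.0, -0.0, 90.1]
wrist_force: [-0.9, 1.1, 2.5]
opening: -0.0
grasp_force: 1.4
```

Request:
play_rows:
  steps:
    - [[0,0,0.002,0],[0,0,0.002,0],[0,0,0.002,0],[0,0,0.002,0],[0,0,0.001,0]]

```text
time: 6.7
ee_pos: [0.4876, -0.0744, 0.0341]
tcp_rot: [-180.0, -0.0, 90.1]
wrist_force: [-0.7, 1.6, 1.4]
opening: -0.0
grasp_force: 1.4
```

Request:
play_rows:
  steps:
    - [[0,0,0.001,0],[0,0,0.001,0],[0,0,0.001,0],[0,0,0,0],[0,0,0,0]]

```text
time: 7.12
ee_pos: [0.4877, -0.0745, 0.0317]
tcp_rot: [180.0, -0.0, 90.1]
wrist_force: [-2.3, 3.0, 7.9]
opening: -0.0
grasp_force: 3.5
```

Request:
play_rows:
  steps:
    - [[0,0,0.001,0],[0,0,0,0],[0,0,-0.01,0],[0,0,-0.025,0],[0,0,-0.025,0]]

```text
time: 7.53
ee_pos: [0.4869, -0.0746, 0.0906]
tcp_rot: [-179.9, 0.0, 90.1]
wrist_force: [-0.4, -0.6, 0.0]
opening: -0.0001
grasp_force: 0.0
```

Request:
play_rows:
  steps:
    - [[-0.035,-0.0072,0,0],[-0.035,-0.0072,0,0],[-0.035,-0.0072,0,0],[-0.035,-0.0072,0,0],[-0.035,-0.0072,0,0]]

```text
time: 7.95
ee_pos: [0.4515, -0.2514, 0.0909]
tcp_rot: [180.0, 0.0, 90.1]
wrist_force: [1.0, 0.1, -0.4]
opening: 0.0001
grasp_force: 0.0
```

Request:
play_rows:
  steps:
    - [[-0.035,-0.0072,0,0],[-0.035,-0.0072,0,0],[0,0,0,0],[0,0,0.02,0],[0,0,0.01,0]]

```text
time: 8.37
ee_pos: [0.4372, -0.3202, 0.0592]
tcp_rot: [-180.0, -0.0, 90.0]
wrist_force: [0.6, 0.5, -0.6]
opening: -0.0003
grasp_force: 0.0
```

Request:
play_rows:
  steps:
    - [[0,0,0,0],[0,0,0,0],[0,0,0,0],[0,0,0,0],[0,0,0,0]]

```text
time: 8.78
ee_pos: [0.4383, -0.3195, 0.0612]
tcp_rot: [179.9, 0.0, 90.1]
wrist_force: [0.5, -0.4, -0.4]
opening: 0.0002
grasp_force: 0.0
```

```bash
python3 - <<'E'
from workcell import bot
import cv2,numpy as np
o=bot.get_obs();print(o["ee_pos"],o["tcp_rot"],o["wrist_force"])
w=bot.camera("wrist")["img"];s=bot.camera("scene")["img"][90:210,180:340]
cv2.imwrite("pics/d.png",np.vstack([cv2.resize(w,(400,300)),cv2.resize(s,(400,300),interpolation=2)]))
E
```

```text
[ 0.4382522  -0.31954635  0.06115402] [1.79945136e+02 4.42312116e-02 9.01495388e+01] [ 0.50529947 -0.42087623 -0.37605879]
```

View pics/d.png

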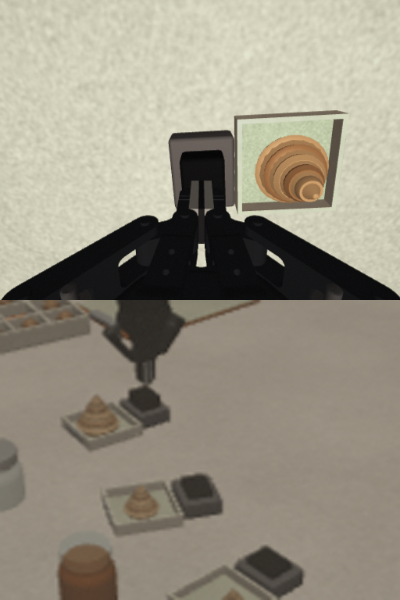

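The medium and small keys are down, and the fingertip is over the large shell's key.

Request:
play_rows:
  steps:
    - [[0,0,0.004,0],[0,0,0.004,0],[0,0,0.004,0],[0,0,0.003,0],[0,0,0.002,0]]

```text
time: 9.3
ee_pos: [0.4375, -0.3194, 0.0426]
tcp_rot: [-180.0, -0.0, 90.1]
wrist_force: [-0.9, 1.2, 3.5]
opening: -0.0
grasp_force: 1.4
```

Request:
play_rows:
  steps:
    - [[0,0,0.002,0],[0,0,0.002,0],[0,0,0.002,0],[0,0,0.002,0],[0,0,0.001,0]]

```text
time: 9.72
ee_pos: [0.4377, -0.3196, 0.0341]
tcp_rot: [-180.0, 0.0, 90.1]
wrist_force: [-1.7, 0.7, 3.8]
opening: 0.0001
grasp_force: 1.3
```

Request:
play_rows:
  steps:
    - [[0,0,0.001,0],[0,0,0.001,0],[0,0,0.001,0],[0,0,0,0],[0,0,0,0]]

```text
time: 10.13
ee_pos: [0.4378, -0.3196, 0.0318]
tcp_rot: [180.0, 0.0, 90.1]
wrist_force: [-2.9, 3.9, 7.0]
opening: 0.0003
grasp_force: 3.5
```

Request:
play_rows:
  steps:
    - [[0,0,0.001,0],[0,0,0,0],[0,0,-0.01,0],[0,0,-0.025,0],[0,0,-0.04,0]]

```text
time: 10.55
ee_pos: [0.4362, -0.3185, 0.103]
tcp_rot: [-179.7, -0.2, 90.1]
wrist_force: [1.2, -1.5, 0.3]
opening: 0.0001
grasp_force: 0.0
```

Request:
play_rows:
  steps:
    - [[0,0,-0.04,0],[0,-0.03,0,0],[0,-0.03,0,0],[0,-0.03,0,0],[0,0,0,0]]

```text
time: 10.97
ee_pos: [0.3445, -0.3197, 0.1463]
tcp_rot: [-180.0, 0.0, 90.0]
wrist_force: [0.1, -0.1, 0.3]
opening: -0.0
grasp_force: 0.0
```

Request:
play_rows:
  steps:
    - [[0,0,0,0],[0,0,0,0],[0,0,0,0],[0,0,0,0],[0,0,0,0]]

```text
time: 11.38
ee_pos: [0.3483, -0.3197, 0.145]
tcp_rot: [-180.0, -0.0, 90.2]
wrist_force: [-0.4, -0.5, 0.5]
opening: -0.0004
grasp_force: 0.0
```

```bash
python3 - <<'E'
from workcell import bot
import cv2,numpy as np
o=bot.get_obs();print(o["ee_pos"],o["wrist_force"])
s=bot.camera("scene")["img"][100:280,180:420]
cv2.imwrite("pics/e.png",cv2.resize(s,(800,600),interpolation=2))
E
```

```text
[ 0.34834284 -0.31968725  0.14504817] [-0.43147706 -0.45653041  0.46983146]
```

View pics/e.png

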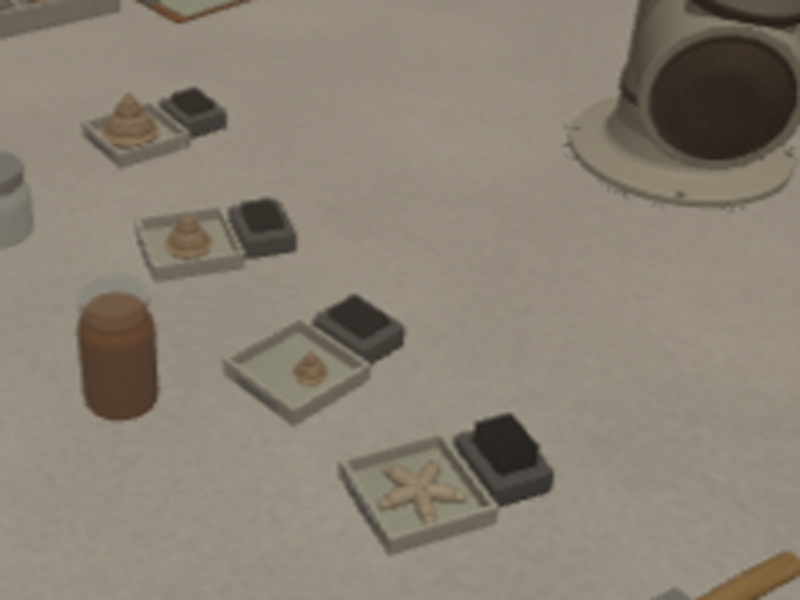

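The three shell keys are down, the star's key is still up, and nothing else has moved.

```bash
python3 -c "
from workcell import bot
print(bot.job_done())"
```

```text
the job is handed in; nothing more can be done
None
```

I pressed the small, medium and large shells' keys in that order, each at about 7–8 N measured. All three stayed down, the starfish's key is still up, nothing else looked disturbed in the last picture, and the job was handed in after about 11.5 s.

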